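# Open the latched case and twist the cap off the glaze jar

### The arm

A 6-joint arm with a two-finger parallel gripper is mounted at the origin on the work surface; the furniture and walls round the work are solid. World frame = base frame: x ahead of the robot, y to its left, z up, the work surface at z = 0. Lengths are in m, angles in rad, forces in N, time in s.
With the tool pointing down it reaches from about 0.275 to 0.825 m from the base axis. Payload 4.9 kg.
Tool frame: the origin (TCP) lies midway between the tips of the shut fingers; the grasp point (between the pads) lies 19 mm behind it; z points along the fingers, y is the line along which they close (so a half turn about z gives the same grasp; the last joint's range is limited). The gripper opens to 85 mm and grips with 20 to 120 N. Pads are 22 mm wide; open, the fingers measure 114 mm over their backs; the gripper's body (76 mm by 85 mm) begins 54 mm behind the grasp point. The pads swing forward as they close: fully open they stand 13 mm farther back than shut.
Start: joints at [-0.134, 0.326, -0.193, 1.052, 0, 1.437], TCP at [0.55, 0, 0.231] pointing down, gripper open.
Joint ranges: [-2.65, 2.65], [-0.97, 1.79], [-1.3, 1.35], [-1.93, 2.1], [-1.47, 1.37], [-3.14, 3.14]. Speed limits (rad/s): [2.57, 2.57, 3.14, 3.14, 3.14, 3.14].

### API

Orientations are given as a unit quaternion [x, y, z, w].
In Python, from workcell import r gives the robot as it stands. The module is installed in compiled form; this text tells all that it offers.
- The arm moves only by the tool move_arm, never from a script. Its arguments are lists of equal length, an entry for each row: "delta_pos": the shift along the tool's x, y, z as a fraction of full scale, a list of three; "delta_rot": the turn, a rotation vector about the tool's x, y, z as a fraction of full scale, a list of three; "gripper": the closure, from -1 (fully open) to 1 (shut), so that 0 is half open. In form: {"delta_pos": [[dx, dy, dz], ...], "delta_rot": [[wx, wy, wz], ...], "gripper": [gripper, ...]}. A call has 1 to 20 rows; each row shifts and turns the commanded pose from where the row before left it, along the tool's axes as they then stand; what a row does not reach is not made up. Full scale, the value 1, is 0.03 m for a shift and 45 degrees for a turn. A row lasts 1/12 s, in which the tool goes at most 41.7 mm and 7.16 degrees, less where a joint would pass 70% of its speed; a pose out of reach is approached as far as the arm can. A call with a number of a shift or a turn outside -1 to 1 is refused whole. A call with a gripper value outside its range is refused whole. The fingers move at their own pace and stop on an object; the grip force is fixed at half the most. Time passes only in rows, so rows that do not move let the fingers close. It gives the time, the measured TCP pose, the force, the opening and the grip force at its end, in the units of the state.
- r.state(): the state, without advancing time (a new reading comes with each control period).
- r.snapshot(name): name is "scene" or "side" or "wrist"; returns the picture (420x560x3 uint8, red, green, blue); there is no depth.
- r.camera_model(name): a dict with "fx", "fy", "cx", "cy" (pixels), "R" (3x3) and "t" (3): a world point X has camera coordinates R X + t; the wrist camera has in their place "hand_eye" (4x4, takes a point from camera to tool coordinates, whose origin is the TCP and whose axes are the flange's). Camera axes: x right, y down, z forward; pixel columns grow to the right and rows downward; lengths in m; the calibration is good to about 2 mm. A picture is of the moment at which its call begins: read the wrist's pose just before it. camera_model takes no time and is no camera call.
- r.sign_off(): hands the job in; it is judged then, once.
Trained networks look in the newest picture that a camera, given by its name, has taken for a name from the list of things; names that differ only in an ending like _2 or _b are one class to them, and where a whole thing is asked for, a point or a joint stands for the part that bears it (a point fixed in the world has none). Each returns a list of dicts, best first, with "p" (0 to 1); they miss things now and then, are a little off and sometimes report something else, mostly with a low value. They report only what shows in the picture. A call takes as long as a camera call.
- r.trace(camera, query): "mask" (420x560 bool, what is visible of it) and "rect" ([centre column, centre row, width, height] in pixels, round what is visible of it).
The state is a dict: "time": time; "joint_positions": joint angles; "qd": joint speeds; "effort": joint torques, N m; "tcp_pos": TCP position; "tcp_rot": TCP orientation; "contact_force": force on the tool from outside, world axes, zero at the start; "moment": the same for the moment, N m; "grip_width": finger opening in m; "finger_force": force on a finger pad.
Only numpy, scipy, OpenCV 4.12 (cv2) and the standard library are available. Lean on these libraries where they do the work, as an engineer would, in place of code of your own. Each camera call takes 0.05 s, during which the arm holds its last target. There are 200 camera calls.

### The job

Swing the latch lever off the lid of the plywood case, then open the lid fully back by its bar handle so that it stays up. Without pulling the jar out of the well that keeps it from turning, twist its tight black cap anticlockwise (seen from above) until it comes loose, lift it off and finish holding the cap in the gripper, level and straight above the open jar, with a finger's breadth of clear air between them; do not put it down or let go. Leave everything else where it is.

Things in the scene. Friction and masses are not known exactly. Their poses are not given: they have to be found in the camera images.
- case: Plywood case fixed to the bench, 140 mm (x) x 200 mm (y). Origin: centre of its underside; x toward its hinged far side, y left, z up. Tub rim 55 mm high; 100 mm with the lid shut. An insert, top 35 mm up, has a square well (48 mm wide, 29 deep) at x 0, y +25 mm that keeps the jar from turning. The latch's steel post (101 mm high) is at x -30, y -122 mm.
- latch (a joint): Flat steel lever (58 mm long, 12 wide, 8 thick) lying across the lid's right edge on an upright pin. 0: points to the case's +y and holds the lid shut; grows (rad) anticlockwise seen from above; beyond 1.3 clear of the lid; stop at 1.75 (points toward the case's -x). Starts at 0 to 0.25. Light friction, about 1 N at the peg; stays where left.
- latch_peg (a point): Upright round steel peg on the lever, 12 mm in diameter; the point is on its axis, 127.5 mm above the bench. The peg stands from the lever's top face (110.5 mm above the bench) to 141.5 mm, 50 mm from the pin. The lid's top below is at 100 mm.
- latch_pin (a point): The lever's pivot axis (upright), at the underside of the lever, 102.5 mm above the bench.
- lid (a joint): Lid of the case, a 45 mm deep plywood shell hinged along the case's far (+x) rim. 0 shut, grows (rad) as its front edge rises; stop at 2.05 (leaning back). A stiff hinge keeps it where it is left; opening takes about 3 N at the bar. It cannot open while the lever lies over it. About 1.8 gives room round the cap.
- lid_bar (a point): Middle of the lid's bar handle: round steel bar, 10 mm thick, parallel to the case's y axis, 84 mm long, 35 mm out from the lid's front face, 75 mm above the bench when shut. It lies 175 mm from the hinge line toward the robot and 20 mm above it, and turns with the lid; a gripper pointing down can pinch it (closing along the case's x) all the way.
- lid_hinge (a point): Middle of the lid's hinge line, 55 mm above the bench, 70 mm behind the case's origin; the line runs along the case's y axis.
- jar: Loose white jar (about 0.4 kg) in the well; body square with cut corners, 46 mm across flats, 50 mm high. Origin: centre of its underside, 6 mm above the bench; z up, x as the case's x. Round neck 40 mm wide, its springy seal 71.5 mm above the origin (73.5 with the cap off). It has about 4 degrees of turning play in the well.
- cap: Black ribbed twist-off cap, 56 mm wide, 20 high, a low ridge across its top along its x axis. Origin: centre of its lower edge, 60.5 mm above the bench when on. Its yaw from the jar's x is 0 when fully tight; it starts at 0 to 0.2. Anticlockwise (from above) at yaw 1.25 to 2.5 its two lugs are free, it pops up 2 mm and lifts straight off; a stop lies beyond.
- cap_grip (a point): Centre of the cap's ribbed side, 10 mm above its lower edge: where to grip it, across any diameter. Turning takes 0.2 to 0.5 N m (the seal pushes up with about 10 N) and the cap does not rise until it is free; pulled sooner, the jar comes up too. Turning 1.45 rad from the start always frees it. The cap stands 5 mm above the tub's rim all round.
- stilt_1: Three-armed kiln stilt, 44x39x16 mm, lying on the case's insert; bystander. Origin: centre of its underside.
- stilt_2: Second such kiln stilt in the case; bystander. Origin: centre of its underside.
- glaze_tile_1: Glaze test tile, 72x48x9 mm, flat on the bench in front of the case; bystander. Origin: centre of its underside.
- brush_round: Glaze brush, 210 mm long, left on the bench; bystander. Origin: centre of its underside.
- brush_fan: Glaze brush, 190 mm long, left on the bench; bystander. Origin: centre of its underside.
- jar_cobalt: Round closed glaze jar, 61 mm wide, 75 mm high, right on the bench; bystander. Origin: centre of its underside.
- jar_iron: Round closed glaze jar, 53 mm wide, 70 mm high, right on the bench; bystander. Origin: centre of its underside.

How it is judged:
On the way, in this order (a step that is already met when the one before it is completed fails the run):
1. the latch lever is swung clear while the lid is still shut (value of joint latch above 1.25 rad and value of joint lid below 0.1 rad), for 0.1 s.
2. the lid is opened back while the cap is still on the jar (value of joint lid above 1.45 rad and z of cap in the frame of jar below 0.06 m), for 0.2 s.
At the end, for the whole second after the job is handed in: Lever swung at least 1.2 rad, lid open at least 1.4 rad; jar upright (0.1 rad) and down in its well; the cap held by the fingers alone, still and level within 0.2 rad, its lower edge 3 to 46 mm above the jar's top (seal) and its centre within 20 mm of the jar's axis (value of joint latch above 1.2 rad and value of joint lid above 1.4 rad and z of jar in the frame of case below 0.01 m and angle between jar's own z axis and vertical below 0.1 rad and horizontal distance between jar and case below 0.03 m and z of cap in the frame of jar between 0.0765 and 0.12 m and horizontal distance between cap and jar below 0.02 m and angle between cap's own z axis and vertical below 0.2 rad and contact force between the fingers and cap above 1 N and contact force between cap and jar below 0.1 N and contact force between cap and case below 0.1 N and linear speed of cap below 0.03 m/s); the arm keeps its last pose, push and grip.
It fails at once if the jar is pulled up out of its well (z of jar in the frame of case above 0.022 m).
It fails at once if a bystander is moved more than 3 cm (distance of any of stilt_1, stilt_2, glaze_tile_1, brush_round, brush_fan, jar_cobalt, jar_iron from where it was at the start of the episode above 0.03 m).
It also fails if it takes over 72 s, if anything falls off the work surface, if the arm or the gripper's body presses on something with over 40 N, if the wrist force passes 120 N, or if a joint passes its speed limit or range.

## Working session

There is one attempt and no reset: what is moved stays moved. The work goes in short steps, Python scripts to look and compute and a tool call to move; the robot and the scene stay as the last step left them, time stands still between calls to the robot, and variables do not carry over. Pictures are saved under pics/ and viewed, at most 10 in all, crops included, and the job is handed in when it is done.

Besides the shell and the picture viewer there is one more tool, called after "Call:" as name(argument=value, ...), one argument or row to a line, values as JSON. move_arm: Moves the arm, as the interface text tells. Its arguments: {"type":"object","properties":{"delta_pos":{"type":"array"},"delta_rot":{"type":"array"},"gripper":{"type":"array"}},"required":["delta_pos","delta_rot","gripper"]}

```bash
mkdir -p pics
python3 - <<'E'
from workcell import r
import cv2,numpy as np
s=r.state();print({k:np.round(v,3).tolist() for k,v in s.items()})
for n in("scene","side","wrist"):
    im=r.snapshot(n);cv2.imwrite(f"pics/{n}0.png",im[:,:,::-1])
    m=r.camera_model(n);print(n,{k:np.round(v,4).tolist() for k,v in m.items()})
for c in("scene","side"):
    for q in("case","latch","latch_peg","lid","lid_bar"):
        for d in r.trace(c,q)[:2]:print(c,q,round(d["p"],2),np.round(d["rect"],1),d["mask"].sum())
E
```

```text
{'time': 0.0, 'joint_positions': [-0.134, 0.327, -0.194, 1.052, -0.0, 1.437], 'qd': [-0.0, -0.001, -0.001, -0.001, 0.002, -0.001], 'effort': [-0.001, -44.34, 26.244, 0.016, -0.0, -0.0], 'tcp_pos': [0.549, 0.0, 0.231], 'tcp_rot': [0.707, 0.707, -0.001, -0.001], 'contact_force': [0.519, -0.46, 0.112], 'moment': [0.01, 0.031, 0.004], 'finger_force': 0.0, 'grip_width': 0.086}
scene {'fx': 522.6282, 'fy': 522.6282, 'cx': 268.3574, 'cy': 200.7806, 'R': [[0.8643, -0.5029, 0.0048], [-0.3699, -0.6421, -0.6715], [0.3408, 0.5786, -0.741]], 't': [-0.3817, 0.3029, 1.3871]}
side {'fx': 403.8503, 'fy': 403.8503, 'cx': 273.8232, 'cy': 210.2986, 'R': [[-0.9805, -0.1967, 0.0009], [-0.0947, 0.4682, -0.8785], [0.1724, -0.8614, -0.4777]], 't': [0.4904, 0.0869, 1.2299]}
wrist {'fx': 336.414, 'fy': 336.414, 'cx': 281.0244, 'cy': 209.3232, 'hand_eye': [[-0.0009, -0.9502, -0.3116, 0.0792], [1.0, -0.0008, -0.0003, 0.0009], [0.0001, -0.3116, 0.9502, -0.1429], [0.0, 0.0, 0.0, 1.0]]}
scene case 0.67 [278.4 198.1  72.9  74.9] 3427
scene latch 0.58 [281.5 204.1  14.7  20.1] 119
scene latch 0.55 [219.8 147.9  23.7  27.8] 147
scene latch_peg 0.6 [281.  204.2  17.3  26. ] 154
scene latch_peg 0.32 [229.3 206.4  23.8  13. ] 302
scene lid 0.71 [276.1 190.3  70.8  67. ] 2573
scene lid 0.25 [277.8 197.4  69.   77.1] 3552
scene lid_bar 0.81 [276.6 191.8  71.   63.7] 2557
side case 0.84 [246.9 229.4  80.6  73.7] 3948
side case 0.25 [269.2 198.2  11.2  17.7] 87
side latch 0.49 [269.8 198.2   7.6  12.4] 77
side latch 0.29 [290.8 261.2  27.2  16.4] 338
side latch_peg 0.52 [268.3 197.9  12.8  19. ] 92
side lid 0.65 [310.8 182.3  18.3  24. ] 287
side lid 0.61 [243.8 222.8  76.7  57.3] 2815
side lid_bar 0.63 [245.6 221.7  78.5  52.4] 2738
side lid_bar 0.5 [291.5 261.8  26.3  15.6] 295
```

Run:
```python
import cv2,numpy as np
a=cv2.imread("pics/scene0.png")[90:310,140:420];b=cv2.imread("pics/side0.png")[120:340,150:430]
c=cv2.imread("pics/wrist0.png")
cv2.imwrite("pics/ab.png",np.vstack([cv2.resize(a,None,fx=1.36,fy=1.36,interpolation=cv2.INTER_CUBIC),cv2.resize(b,None,fx=1.36,fy=1.36,interpolation=cv2.INTER_CUBIC)]))
x=np.hstack([cv2.resize(i,(400,314),interpolation=cv2.INTER_CUBIC) for i in(a,b)]);cv2.imwrite("pics/ab.png",x)
```

```text
(no output)
```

View pics/ab.png

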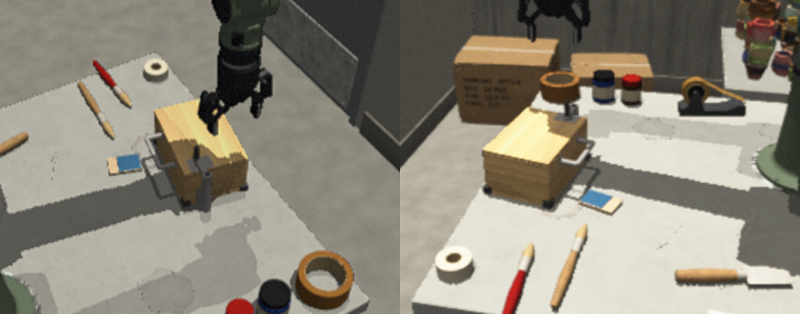

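View pics/wrist0.png

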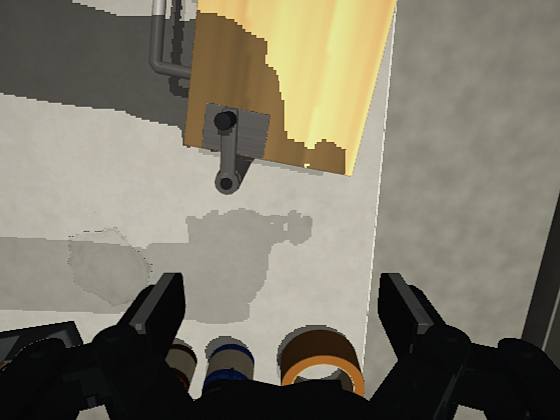

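The wrist view shows the lever with its peg top at about (226,120) and pin at (227,182). The lid's right corners are at (185,146) and (351,175), and the bar corner is near (158,68). The two overview pictures agree: case upright, tile in front, lid shut.

```bash
cat > h.py <<'E'
from workcell import r
import numpy as np,cv2
from scipy.spatial.transform import Rotation as Ro
def w2(px,z,s,name="wrist"):
    """pixel -> world point at height z"""
    m=r.camera_model(name);d=np.array([(px[0]-m["cx"])/m["fx"],(px[1]-m["cy"])/m["fy"],1])
    if name=="wrist":
        R=Ro.from_quat(s["tcp_rot"]).as_matrix();H=np.array(m["hand_eye"])
        D=R@H[:3,:3]@d;o=R@H[:3,3]+s["tcp_pos"]
    else:
        Rm=np.array(m["R"]);D=Rm.T@d;o=-Rm.T@np.array(m["t"])
    return o+D*(z-o[2])/D[2]
def px(X,s,name="wrist"):
    m=r.camera_model(name);X=np.array(X)
    if name=="wrist":
        R=Ro.from_quat(s["tcp_rot"]).as_matrix();H=np.array(m["hand_eye"])
        c=H[:3,:3].T@(R.T@(X-s["tcp_pos"])-H[:3,3])
    else: c=np.array(m["R"])@X+m["t"]
    return np.array([m["fx"]*c[0]/c[2]+m["cx"],m["fy"]*c[1]/c[2]+m["cy"]])
class Case:
    def __init__(s,x,y,yaw): s.o=np.array([x,y]);s.yaw=yaw;c,q=np.cos(yaw),np.sin(yaw);s.R=np.array([[c,-q],[q,c]])
    def w(s,x,y,z): return np.r_[s.o+s.R@[x,y],z]
    def inv(s,X): return s.R.T@(np.array(X)[:2]-s.o)
E
python3 - <<'E'
from h import *
s=r.state()
A=w2((185,146),.1,s);B=w2((351,175),.1,s);P=w2((226,120),.1415,s);Q=w2((227,182),.1105,s)
print(A,B,np.linalg.norm(A-B),P,Q,np.linalg.norm((P-Q)[:2]))
d=(B-A)[:2];yaw=np.arctan2(d[1],d[0]);C=Case(0,0,yaw)
o=(A+B)[:2]/2-C.R@[0,-.1];o2=Q[:2]-C.R@[-.03,-.122]
print("yaw",yaw,o,o2)
c=Case(*o,yaw);l=c.inv(P)-c.inv(Q);print("latch",np.arctan2(-l[0],l[1]),c.inv(Q))
for n in("scene","side"):
  for k,X in dict(tl=(-.07,-.1,.1),tl2=(.07,-.1,.1),tl3=(.07,.1,.1),tl4=(-.07,.1,.1),bar=(-.105,0,.075)).items(): print(n,k,px(c.w(*X),s,n).round(1))
E
```

```text
[0.47329387 0.04313773 0.1       ] [0.60894252 0.0191534  0.1       ] 0.13775269259947423 [0.51405233 0.06582046 0.1415    ] [0.50744136 0.01581256 0.1105    ] 0.05044298497168424
yaw -0.1750034109045614 [0.55852934 0.12961816] [0.55822474 0.13072578]
latch 0.04356702759296207 [-0.03049279 -0.12096233]
scene tl [270.1 212.4]
scene tl2 [314.9 200.1]
scene tl3 [289.7 156.2]
scene tl4 [247.8 166.7]
scene bar [247.6 197.2]
side tl [280.1 201.9]
side tl2 [238.4 194.5]
side tl3 [206.6 224.5]
side tl4 [253.3 234.4]
side bar [279.2 226.9]
```

Call:
move_arm(
  delta_pos=[
    [0.37,-0.19,0.33],
    [0.37,-0.19,0.33],
    [0.37,-0.19,0.33],
    [0.37,-0.19,0.33],
    [0.37,-0.19,0.33],
    [0.35,-0.2,0.33],
    [0,0,0],
    [0,0,0],
    [0,0,0.4],
    [0,0,0.4],
    [0,0,0.4],
    [0,0,0.4],
    [0,0,0.1],
    [0,0,0],
    [0,0,0],
    [0,0,0],
  ],
  delta_rot=[
    [0,0,0],
    [0,0,0],
    [0,0,0],
    [0,0,0],
    [0,0,0],
    [0,0,0],
    [0,0,0],
    [0,0,0],
    [0,0,0],
    [0,0,0],
    [0,0,0],
    [0,0,0],
    [0,0,0],
    [0,0,0],
    [0,0,0],
    [0,0,0],
  ],
  gripper=[0,0,0,0,0,0,0,0,0,0,0,0,0,0,0,0],
)

```text
time: 1.98
tcp_pos: [0.5165, 0.0657, 0.1219]
tcp_rot: [0.707, 0.707, 0.001, 0.001]
contact_force: [0.6, 0.9, -0.4]
grip_width: 0.0428
finger_force: 0.0
```

Call:
move_arm(
  delta_pos=[
    [0,0,0],
    [0,0,0],
    [0,0,0],
    [0,0,0],
    [0,0,0],
    [0,0,0],
  ],
  delta_rot=[
    [0,0,0],
    [0,0,0],
    [0,0,0],
    [0,0,0],
    [0,0,0],
    [0,0,0],
  ],
  gripper=[1,1,1,1,1,1],
)

```text
time: 2.48
tcp_pos: [0.5148, 0.066, 0.1215]
tcp_rot: [0.707, 0.707, -0.0, -0.0]
contact_force: [-4.4, 0.3, 5.6]
grip_width: 0.0098
finger_force: 58.6
```

Call:
move_arm(
  delta_pos=[
    [0.015,-0.29,0],
    [-0.035,-0.29,0],
    [-0.085,-0.28,0],
    [-0.13,-0.26,0],
    [-0.175,-0.23,0],
    [-0.21,-0.2,0],
    [-0.245,-0.16,0],
    [-0.27,-0.115,0],
    [-0.28,-0.065,0],
    [0,0,0],
    [0,0,0],
    [0,0,0],
  ],
  delta_rot=[
    [0,0,0],
    [0,0,0],
    [0,0,0],
    [0,0,0],
    [0,0,0],
    [0,0,0],
    [0,0,0],
    [0,0,0],
    [0,0,0],
    [0,0,0],
    [0,0,0],
    [0,0,0],
  ],
  gripper=[1,1,1,1,1,1,1,1,1,1,1,1],
)

```text
time: 3.48
tcp_pos: [0.4563, 0.0227, 0.1213]
tcp_rot: [0.707, 0.707, -0.002, -0.001]
contact_force: [-7.4, -2.9, 11.0]
grip_width: 0.0092
finger_force: 61.3
```

Call:
move_arm(
  delta_pos=[
    [0,0,0],
    [0,0,0],
    [0,0,0],
    [0,0,-0.3],
    [0,0,-0.6],
    [0,0,-0.6],
    [0,0,-0.6],
    [0,0,-0.6],
    [0.5,0,0],
    [0.5,0,0],
    [0.5,0,0],
    [0.5,0,0],
    [0,0,0],
    [0,0,0],
    [0,0,0],
  ],
  delta_rot=[
    [0,0,0],
    [0,0,0],
    [0,0,0],
    [0,0,0],
    [0,0,0],
    [0,0,0],
    [0,0,0],
    [0,0,0],
    [0,0,0.075],
    [0,0,0.075],
    [0,0,0.075],
    [0,0,0],
    [0,0,0],
    [0,0,0],
    [0,0,0],
  ],
  gripper=[0,0,0,0,0,0,0,0,0,0,0,0,0,0,0],
)

```text
time: 4.73
tcp_pos: [0.4641, 0.0829, 0.2021]
tcp_rot: [0.767, 0.642, -0.0, 0.0]
contact_force: [0.0, -0.4, 0.9]
grip_width: 0.0428
finger_force: 0.0
```

Run:
```python
from h import *
s=r.state();im=r.snapshot("wrist").copy();cv2.imwrite("pics/w1.png",im[:,:,::-1])
print(s["tcp_pos"],Ro.from_quat(s["tcp_rot"]).as_matrix().round(3).tolist())
c=Case(.5584,.130,-.175)
for X in[(-.105,0,.075),(-.105,-.042,.075),(-.105,.042,.075),(-.07,-.1,.1),(-.07,.1,.1)]:
    print(X,px(c.w(*X),s).round(0))
```

```text
[0.46407144 0.08294174 0.20210869] [[0.176, 0.984, 0.0], [0.984, -0.176, -0.0], [-0.0, 0.0, -1.0]]
(-0.105, 0, 0.075) [253. 121.]
(-0.105, -0.042, 0.075) [255. 174.]
(-0.105, 0.042, 0.075) [252.  63.]
(-0.07, -0.1, 0.1) [298. 252.]
(-0.07, 0.1, 0.1) [303. -44.]
```

View pics/w1.png

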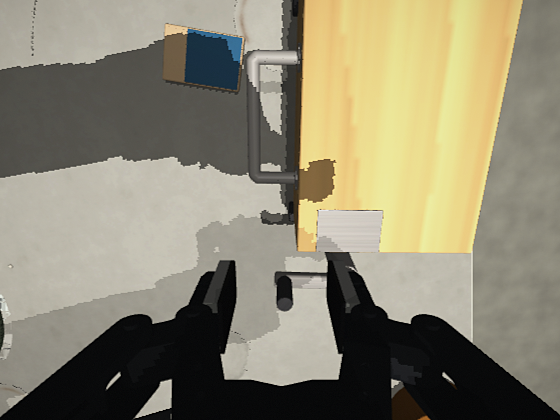

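The lever now points away from the lid, with the peg at (285,295). The bar runs along column 253, rows 57–178, and its predicted middle of (253,121) matches.

Call:
move_arm(
  delta_pos=[
    [0.42,-0.136,0],
    [0.42,-0.136,0],
    [0.42,-0.136,0],
    [0.42,-0.136,0],
    [0.41,-0.136,0],
    [0,0,0.4],
    [0,0,0.5],
    [0,0,0.5],
    [0,0,0.5],
    [0,0,0.5],
    [0,0,0.5],
    [0,0,0.5],
    [0,0,0.5],
    [0,0,0.5],
    [0,0,0.35],
    [0,0,0],
    [0,0,0],
  ],
  delta_rot=[
    [0,0,0],
    [0,0,0],
    [0,0,0],
    [0,0,0],
    [0,0,0],
    [0,0,0],
    [0,0,0],
    [0,0,0],
    [0,0,0],
    [0,0,0],
    [0,0,0],
    [0,0,0],
    [0,0,0],
    [0,0,0],
    [0,0,0],
    [0,0,0],
    [0,0,0],
  ],
  gripper=[0.45,0.45,0.45,0.45,0.45,0.45,0.45,0.45,0.45,0.45,0.45,0.45,0.45,0.45,0.45,0.45,0.45],
)

```text
time: 6.2
tcp_pos: [0.4549, 0.1478, 0.0592]
tcp_rot: [0.767, 0.642, -0.0, -0.0]
contact_force: [-0.4, -0.1, 0.0]
grip_width: 0.0232
finger_force: 0.0
```

Call:
move_arm(
  delta_pos=[
    [0,0,0],
    [0,0,0],
    [0,0,0],
    [0,0,0],
    [0,0,0],
  ],
  delta_rot=[
    [0,0,0],
    [0,0,0],
    [0,0,0],
    [0,0,0],
    [0,0,0],
  ],
  gripper=[1,1,1,1,1],
)

```text
time: 6.62
tcp_pos: [0.454, 0.1483, 0.0598]
tcp_rot: [0.767, 0.642, -0.001, -0.0]
contact_force: [-5.7, 0.1, 5.5]
grip_width: 0.0079
finger_force: 58.9
```

```bash
python3 -c "
import numpy as np
a=.114+np.linspace(0,1.9,33);R=.1761/.03
dy=-R*np.diff(np.cos(a));dz=-R*np.diff(np.sin(a))
print([[0,round(y,2),round(z,2)] for y,z in zip(dy,dz)])"
```

```text
[[0, np.float64(0.05), np.float64(-0.34)], [0, np.float64(0.07), np.float64(-0.34)], [0, np.float64(0.09), np.float64(-0.34)], [0, np.float64(0.11), np.float64(-0.33)], [0, np.float64(0.13), np.float64(-0.32)], [0, np.float64(0.15), np.float64(-0.32)], [0, np.float64(0.17), np.float64(-0.31)], [0, np.float64(0.18), np.float64(-0.3)], [0, np.float64(0.2), np.float64(-0.28)], [0, np.float64(0.22), np.float64(-0.27)], [0, np.float64(0.23), np.float64(-0.26)], [0, np.float64(0.25), np.float64(-0.24)], [0, np.float64(0.26), np.float64(-0.23)], [0, np.float64(0.28), np.float64(-0.21)], [0, np.float64(0.29), np.float64(-0.2)], [0, np.float64(0.3), np.float64(-0.18)], [0, np.float64(0.31), np.float64(-0.16)], [0, np.float64(0.32), np.float64(-0.14)], [0, np.float64(0.33), np.float64(-0.12)], [0, np.float64(0.33), np.float64(-0.1)], [0, np.float64(0.34), np.float64(-0.08)], [0, np.float64(0.34), np.float64(-0.06)], [0, np.float64(0.35), np.float64(-0.04)], [0, np.float64(0.35), np.float64(-0.02)], [0, np.float64(0.35), np.float64(-0.0)], [0, np.float64(0.35), np.float64(0.02)], [0, np.float64(0.35), np.float64(0.04)], [0, np.float64(0.34), np.float64(0.06)], [0, np.float64(0.34), np.float64(0.08)], [0, np.float64(0.33), np.float64(0.1)], [0, np.float64(0.33), np.float64(0.12)], [0, np.float64(0.32), np.float64(0.14)]]
```

Call:
move_arm(
  delta_pos=[
    [0,0.05,-0.34],
    [0,0.07,-0.34],
    [0,0.09,-0.34],
    [0,0.11,-0.33],
    [0,0.13,-0.32],
    [0,0.15,-0.32],
    [0,0.17,-0.31],
    [0,0.18,-0.3],
  ],
  delta_rot=[
    [0,0,0],
    [0,0,0],
    [0,0,0],
    [0,0,0],
    [0,0,0],
    [0,0,0],
    [0,0,0],
    [0,0,0],
  ],
  gripper=[1,1,1,1,1,1,1,1],
)

```text
time: 7.28
tcp_pos: [0.4801, 0.1433, 0.1369]
tcp_rot: [0.767, 0.642, -0.002, -0.002]
contact_force: [-5.2, 0.3, -2.0]
grip_width: 0.0079
finger_force: 58.4
```

Call:
move_arm(
  delta_pos=[
    [0,0.2,-0.28],
    [0,0.22,-0.27],
    [0,0.23,-0.26],
    [0,0.25,-0.24],
    [0,0.26,-0.23],
    [0,0.28,-0.21],
    [0,0.29,-0.2],
    [0,0.3,-0.18],
    [0,0.31,-0.16],
    [0,0.32,-0.14],
    [0,0.33,-0.12],
    [0,0.33,-0.1],
    [0,0,0],
  ],
  delta_rot=[
    [0,0,0],
    [0,0,0],
    [0,0,0],
    [0,0,0],
    [0,0,0],
    [0,0,0],
    [0,0,0],
    [0,0,0],
    [0,0,0],
    [0,0,0],
    [0,0,0],
    [0,0,0],
    [0,0,0],
  ],
  gripper=[1,1,1,1,1,1,1,1,1,1,1,1,1],
)

```text
time: 8.37
tcp_pos: [0.5824, 0.1241, 0.2121]
tcp_rot: [0.767, 0.641, 0.0, 0.002]
contact_force: [-5.6, -5.1, 16.1]
grip_width: 0.0076
finger_force: 61.9
```

Call:
move_arm(
  delta_pos=[
    [0,0.34,-0.08],
    [0,0.34,-0.06],
    [0,0.35,-0.04],
    [0,0.35,-0.02],
    [0,0.35,0],
    [0,0.35,0.02],
    [0,0.35,0.04],
    [0,0.34,0.06],
    [0,0.34,0.08],
    [0,0.33,0.1],
    [0,0.33,0.12],
    [0,0.32,0.14],
    [0,0,0],
    [0,0,0],
  ],
  delta_rot=[
    [0,0,0],
    [0,0,0],
    [0,0,0],
    [0,0,0],
    [0,0,0],
    [0,0,0],
    [0,0,0],
    [0,0,0],
    [0,0,0],
    [0,0,0],
    [0,0,0],
    [0,0,0],
    [0,0,0],
    [0,0,0],
  ],
  gripper=[1,1,1,1,1,1,1,1,1,1,1,1,1,1],
)

```text
time: 9.53
tcp_pos: [0.7031, 0.1022, 0.1981]
tcp_rot: [0.767, 0.641, -0.001, 0.002]
contact_force: [1.8, -6.4, -1.1]
grip_width: 0.0074
finger_force: 62.3
```

Call:
move_arm(
  delta_pos=[
    [0,0,0],
    [0,0,0],
    [0,0,-0.3],
    [0,0,-0.6],
    [0,0,-0.6],
    [0,0,-0.6],
    [0,0,-0.6],
    [0,0,-0.6],
    [-0.04,-0.5,0],
    [-0.04,-0.5,0],
    [-0.04,-0.5,0],
    [-0.04,-0.5,0],
    [-0.04,-0.5,0],
    [-0.04,-0.5,0],
    [-0.04,-0.5,0.3],
    [-0.04,-0.5,0.4],
    [-0.06,-0.5,0.4],
    [-0.06,-0.4,0.4],
    [0,0,0],
    [0,0,0],
  ],
  delta_rot=[
    [0,0,0],
    [0,0,0],
    [0,0,0],
    [0,0,0],
    [0,0,0],
    [0,0,0],
    [0,0,0],
    [0,0,0],
    [0,0,0],
    [0,0,0],
    [0,0,0],
    [0,0,0],
    [0,0,0],
    [0,0,0],
    [0,0,0],
    [0,0,0],
    [0,0,0],
    [0,0,0],
    [0,0,0],
    [0,0,0],
  ],
  gripper=[0.3,0.3,0.3,0.3,0.3,0.3,0.3,0.3,-1,-1,-1,-1,-1,-1,-1,-1,-1,-1,-1,-1],
)

```text
time: 11.2
tcp_pos: [0.5546, 0.1177, 0.2532]
tcp_rot: [0.766, 0.642, 0.0, 0.0]
contact_force: [-0.6, 0.3, 0.9]
grip_width: 0.0859
finger_force: 0.0
```

Run:
```python
from h import *
s=r.state();im=r.snapshot("wrist").copy();cv2.imwrite("pics/w2.png",im[:,:,::-1])
print(s["tcp_pos"],s["joint_positions"].round(3) if hasattr(s["joint_positions"],"round") else s["joint_positions"])
c=Case(.5584,.130,-.175)
print("pred cap",px(c.w(0,.025,.0805),s).round(0))
for q in("cap","jar"):
    for d in r.trace("wrist",q)[:2]:
        ys,xs=np.nonzero(d["mask"]);e=w2((xs.mean(),ys.mean()),.0755,s)
        print(q,round(d["p"],2),np.round(d["rect"],1),xs.mean(),ys.mean(),e,w2(d["rect"][:2],.0755,s),c.inv(e))
im=r.snapshot("side");cv2.imwrite("pics/s2.png",cv2.resize(im[120:330,150:430],None,fx=2,fy=2)[:,:,::-1])
```

```text
[0.55463477 0.11772426 0.25320282] [ 0.079  0.344 -0.11   1.116  0.     1.826]
pred cap [282. 146.]
```

View pics/w2.png

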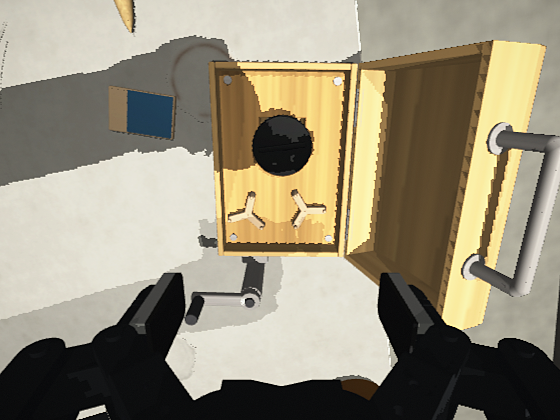

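View pics/s2.png

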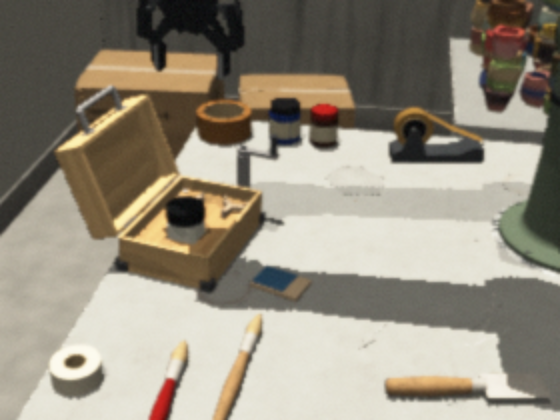

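The lid stands open at about 1.9. The cap is centred at (282,146), exactly as predicted, and the stilts sit below it at rows 190–228, undisturbed. The side view confirms the lid stays up and the jar is in its well.

Call:
move_arm(
  delta_pos=[
    [0.314,0.012,0],
    [0.314,0.012,0],
    [0.314,0.012,0],
    [0.314,0.012,0],
    [0,0,0.3],
    [0,0,0.3],
    [0,0,0.3],
    [0,0,0.3],
    [0,0,0.3],
    [0,0,0.3],
    [0,0,0.3],
    [0,0,0.5],
    [0,0,0.5],
    [0,0,0.5],
    [0,0,0.5],
    [0,0,0.5],
    [0,0,0.5],
    [0,0,0],
    [0,0,0],
  ],
  delta_rot=[
    [0,0,0],
    [0,0,0],
    [0,0,0],
    [0,0,0],
    [0,0,0.133],
    [0,0,0.133],
    [0,0,0.133],
    [0,0,0.133],
    [0,0,0.133],
    [0,0,0.133],
    [0,0,0.133],
    [0,0,0],
    [0,0,0],
    [0,0,0],
    [0,0,0],
    [0,0,0],
    [0,0,0],
    [0,0,0],
    [0,0,0],
  ],
  gripper=[-1,-1,-1,-1,-1,-1,-1,-1,-1,-1,-1,-1,-1,-1,-1,-1,-1,-1,-1],
)

```text
time: 12.98
tcp_pos: [0.5623, 0.1548, 0.0986]
tcp_rot: [0.945, 0.326, -0.001, -0.0]
contact_force: [0.5, 0.6, 0.4]
grip_width: 0.0852
finger_force: 0.0
```

Run:
```python
from h import *
s=r.state();im=r.snapshot("wrist").copy();cv2.imwrite("pics/w3.png",im[:,:,::-1])
c=Case(.5584,.130,-.175)
R=Ro.from_quat(s["tcp_rot"]).as_matrix();d=c.w(0,.025,0)-s["tcp_pos"];print(s["tcp_pos"],R[:,1],(R.T@d)/.03,s["joint_positions"])
print("pred cap",px(c.w(0,.025,.0805),s).round(0))
for q in("cap",):
    for d in r.trace("wrist",q)[:2]:
        print(q,round(d["p"],2),np.round(d["rect"],1),w2(d["rect"][:2],.0755,s))
```

```text
[0.56232919 0.15477985 0.09856307] [ 0.61600695 -0.78773987 -0.00115328] [0.01346457 0.01673083 3.28540016] [ 1.41994074e-01  5.05192794e-01 -2.80946034e-01  7.86726843e-01
  1.40789326e-04  2.61992146e+00]
pred cap [280. 258.]
cap 0.9 [278.2 250.  104.5 102.6] [0.56402037 0.15672994 0.0755    ]
cap 0.27 [380.1 273.2  68.   36.9] [0.5876178  0.10362692 0.0755    ]
```

View pics/w3.png

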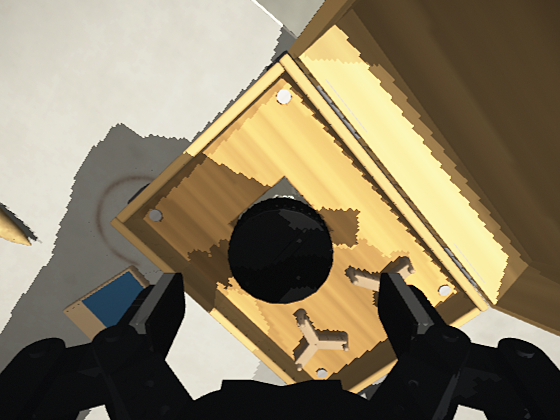

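The cap is between the open fingers, top centre at about (280,252), a hair toward tool +x. I'll shift 1.5 mm that way and descend.

Call:
move_arm(
  delta_pos=[
    [0.06,0.02,0],
    [0,0,0.33],
    [0,0,0.33],
    [0,0,0.33],
    [0,0,0.33],
    [0,0,0.33],
    [0,0,0],
    [0,0,0],
  ],
  delta_rot=[
    [0,0,0],
    [0,0,0],
    [0,0,0],
    [0,0,0],
    [0,0,0],
    [0,0,0],
    [0,0,0],
    [0,0,0],
  ],
  gripper=[-1,-1,-1,-1,-1,-1,-1,-1],
)

```text
time: 13.75
tcp_pos: [0.5638, 0.1546, 0.0486]
tcp_rot: [0.946, 0.325, -0.001, -0.0]
contact_force: [-0.0, 0.3, -0.5]
grip_width: 0.0855
finger_force: 0.0
```

Call:
move_arm(
  delta_pos=[
    [0,0,0],
    [0,0,0],
    [0,0,0],
    [0,0,0],
    [0,0,0],
    [0,0,0],
  ],
  delta_rot=[
    [0,0,0],
    [0,0,0],
    [0,0,0],
    [0,0,0],
    [0,0,0],
    [0,0,0],
  ],
  gripper=[1,1,1,1,1,1],
)

```text
time: 14.25
tcp_pos: [0.5649, 0.1556, 0.0506]
tcp_rot: [0.945, 0.326, 0.001, -0.001]
contact_force: [-2.6, 2.9, 5.8]
grip_width: 0.0545
finger_force: 62.4
```

Call:
move_arm(
  delta_pos=[
    [0,0,0],
    [0,0,0],
    [0,0,0],
    [0,0,0],
    [0,0,0],
    [0,0,0],
    [0,0,0],
    [0,0,0],
  ],
  delta_rot=[
    [0,0,-0.1],
    [0,0,-0.1],
    [0,0,-0.1],
    [0,0,-0.1],
    [0,0,-0.1],
    [0,0,-0.1],
    [0,0,0],
    [0,0,0],
  ],
  gripper=[1,1,1,1,1,1,1,1],
)

```text
time: 14.92
tcp_pos: [0.5653, 0.1556, 0.0506]
tcp_rot: [0.844, 0.537, 0.001, -0.0]
contact_force: [-1.4, 4.1, 5.1]
grip_width: 0.0541
finger_force: 62.2
```

Run:
```python
from h import *
s=r.state();R=Ro.from_quat(s["tcp_rot"]).as_matrix();print(s["joint_positions"],s["moment"],s["contact_force"],np.arctan2(R[1,1],R[0,1])+.175)
```

```text
[ 1.41977360e-01  5.65385994e-01 -3.21780863e-01  6.81996337e-01
  1.49905791e-03  2.15001298e+00] [0.82005113 0.33868009 0.01493656] [-1.42874425  4.11136982  5.13388356] -0.26223865667809176
```

Call:
move_arm(
  delta_pos=[
    [0,0,0],
    [0,0,0],
    [0,0,0],
    [0,0,0],
    [0,0,0],
    [0,0,0],
    [0,0,0],
  ],
  delta_rot=[
    [0,0,-0.1],
    [0,0,-0.1],
    [0,0,-0.1],
    [0,0,-0.1],
    [0,0,-0.1],
    [0,0,-0.1],
    [0,0,-0.1],
  ],
  gripper=[1,1,1,1,1,1,1],
)

```text
time: 15.5
tcp_pos: [0.5643, 0.156, 0.0506]
tcp_rot: [0.665, 0.747, 0.001, -0.001]
contact_force: [-4.4, 5.3, 8.1]
grip_width: 0.0546
finger_force: 62.4
```

Run:
```python
from h import *
s=r.state();R=Ro.from_quat(s["tcp_rot"]).as_matrix();print(s["moment"],s["contact_force"],np.arctan2(R[1,1],R[0,1])+.175)
im=r.snapshot("wrist").copy();cv2.imwrite("pics/w4.png",im[:,:,::-1])
```

```text
[ 1.1084689   0.96291858 -0.21130985] [-4.4481332   5.30409823  8.14522887] 0.29086781201511913
```

View pics/w4.png

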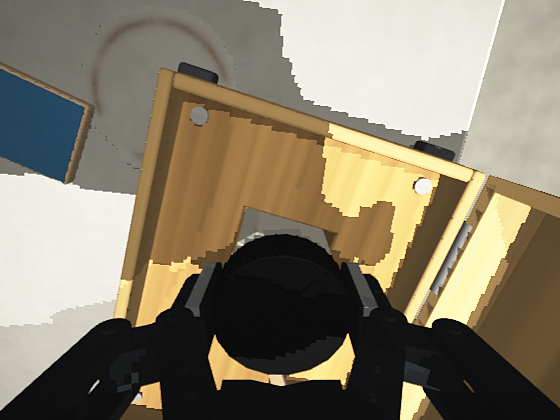

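The fingers hold the cap squarely (circle around (283,305)), and the −0.21 N·m moment shows the thread resisting. I'll continue the turn.

Call:
move_arm(
  delta_pos=[
    [0,0,0],
    [0,0,0],
    [0,0,0],
    [0,0,0],
    [0,0,0],
    [0,0,0],
    [0,0,0],
    [0,0,0],
    [0,0,0],
    [0,0,0],
  ],
  delta_rot=[
    [0,0,-0.1],
    [0,0,-0.1],
    [0,0,-0.1],
    [0,0,-0.1],
    [0,0,-0.1],
    [0,0,-0.1],
    [0,0,-0.1],
    [0,0,-0.05],
    [0,0,0],
    [0,0,0],
  ],
  gripper=[1,1,1,1,1,1,1,1,1,1],
)

```text
time: 16.38
tcp_pos: [0.5628, 0.1549, 0.0503]
tcp_rot: [0.421, 0.907, -0.0, -0.001]
contact_force: [-7.2, 2.2, 10.6]
grip_width: 0.0546
finger_force: 63.1
```

Run:
```python
from h import *
s=r.state();R=Ro.from_quat(s["tcp_rot"]).as_matrix();print(s["moment"],s["contact_force"],np.arctan2(R[1,1],R[0,1])+.175)
```

```text
[ 0.42938577  1.50620722 -0.04405934] [-7.20623343  2.22486275 10.64997525] 0.8760011115532296
```

Call:
move_arm(
  delta_pos=[
    [0,0,-0.07],
    [0,0,-0.07],
    [0,0,-0.07],
    [0,0,0],
    [0,0,0],
  ],
  delta_rot=[
    [0,0,0],
    [0,0,0],
    [0,0,0],
    [0,0,0],
    [0,0,0],
  ],
  gripper=[1,1,1,1,1],
)

```text
time: 16.8
tcp_pos: [0.5645, 0.1547, 0.0559]
tcp_rot: [0.421, 0.907, -0.0, -0.0]
contact_force: [-2.7, 2.9, 0.6]
grip_width: 0.0544
finger_force: 63.5
```

Run:
```python
from h import *
s=r.state();print(s["tcp_pos"],s["moment"],s["contact_force"])
```

```text
[0.56445613 0.15469246 0.05586793] [0.34917295 0.56263799 0.02519531] [-2.7470436   2.93791215  0.56460025]
```

Call:
move_arm(
  delta_pos=[
    [0,0,-0.1],
    [0,0,-0.1],
    [0,0,-0.1],
    [0,0,0],
    [0,0,0],
  ],
  delta_rot=[
    [0,0,0],
    [0,0,0],
    [0,0,0],
    [0,0,0],
    [0,0,0],
  ],
  gripper=[1,1,1,1,1],
)

```text
time: 17.22
tcp_pos: [0.5656, 0.1549, 0.0658]
tcp_rot: [0.421, 0.907, 0.001, 0.001]
contact_force: [-0.0, 1.6, 0.8]
grip_width: 0.0546
finger_force: 63.5
```

Call:
move_arm(
  delta_pos=[
    [0,0,-0.2],
    [0,0,-0.2],
    [0,0,-0.2],
    [0,0,-0.2],
    [0,0,0],
    [0,0,0],
    [0,0,0],
    [0,0,0],
  ],
  delta_rot=[
    [0,0,0],
    [0,0,0],
    [0,0,0],
    [0,0,0],
    [0,0,0],
    [0,0,0],
    [0,0,0],
    [0,0,0],
  ],
  gripper=[1,1,1,1,1,1,1,1],
)

```text
time: 17.88
tcp_pos: [0.5645, 0.1547, 0.0888]
tcp_rot: [0.421, 0.907, -0.0, -0.0]
contact_force: [0.8, 0.3, 0.4]
grip_width: 0.0545
finger_force: 63.5
```

Run:
```python
from h import *
s=r.state();print(s["tcp_pos"],s["tcp_rot"],s["contact_force"],s["qd"])
a=r.snapshot("side")[150:310,170:330];b=r.snapshot("wrist")[100:420,120:440]
cv2.imwrite("pics/f.png",np.hstack([cv2.resize(i,(400,400),interpolation=cv2.INTER_CUBIC) for i in(a,b)])[:,:,::-1])
for q in("jar","cap"):
    for d in r.trace("side",q)[:1]:print(q,d["p"],d["rect"])
c=Case(.5584,.130,-.175)
print([px(c.w(0,.025,z),s,"side").round(1) for z in(.035,.0795,.1,.12)])
```

```text
[0.56448088 0.15466484 0.08880904] [ 4.20815474e-01  9.07146223e-01 -1.70436650e-04 -1.95615858e-04] [0.84401296 0.34268772 0.35294903] [-0.00072805  0.00363979 -0.0024215   0.00049776 -0.00055727 -0.0018668 ]
jar 0.84 [243.0, 230.4, 18.8, 17.8]
cap 0.79 [241.9, 210.2, 18.1, 16.5]
[array([242.3, 236.1]), array([241.8, 222.9]), array([241.5, 216.7]), array([241.2, 210.5])]
```

View pics/f.png

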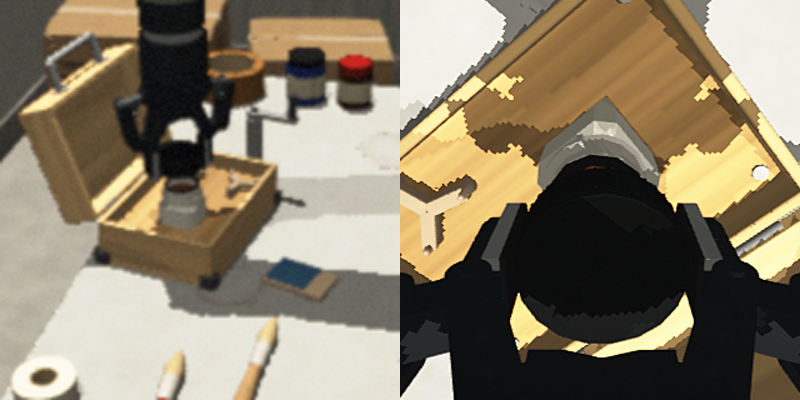

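The jar stands in its well with its neck open, around (182,205) in the left crop. The cap is held level above it with clear air between, and the lid, latch and stilts are as they should be.

```bash
python3 -c "
from workcell import r
print(r.sign_off())"
```

```text
the job is handed in; nothing more can be done
None
```

I swung the latch clear, opened the lid (it stays up at about 1.9 rad), twisted the cap loose and lifted it off; it's held level about 2 cm above the open jar, which is still in its well. The job is handed in at about 18 s; sign-off gave no verdict.

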